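Put the glue-up weights away in their case

ROBOT

A 6-joint arm with a two-finger parallel gripper is mounted at the origin on the work surface. World frame = base frame: x ahead of the robot, y to its left, z up, the work surface at z = 0. Lengths are in m, angles in rad, forces in N, time in s.
With the tool pointing down it reaches from about 0.3 to 0.875 m from the base axis. Payload 4.2 kg.
Tool frame: the origin (TCP) lies on the centre line of the jaws, within the pads' length; the fingertips stand 22 mm ahead of it and the grasp point (between the pads) lies 3 mm ahead of it; y points along the fingers, x is the direction in which the jaws open and shut, and the axes are right-handed (so a half turn about y gives the same grasp; the last joint's range is limited). The gripper opens to 85 mm and grips with 20 to 120 N. Pads are 22 mm wide; open, the fingers measure 114 mm over their backs; the gripper's body (76 mm by 85 mm) begins 54 mm behind the grasp point. The pads swing forward as they close: fully open they stand 13 mm farther back than shut.
Start: joints at [-1.362, 0.32, 1.565, -0, 1.257, -0.02], TCP at [0.13, -0.56, 0.253] pointing down, gripper open.
Joint ranges: [-3.11, 3.11], [-0.84, 2.01], [0.21, 2.61], [-1.34, 4.49], [0.05, 2.63], [-2.56, 2.56]. Speed limits (rad/s): [2.57, 2.57, 3.14, 3.14, 3.14, 3.14].

INTERFACE

Orientations are given as a rotation vector (axis times angle).
In Python, from bench import r gives the robot as it stands.
- The arm moves only by the shell command python3 -m creep 'ROWS' [FORCE]. ROWS is JSON, a list of rows, each a list of 3 entries, a list of its own where there are three numbers: the shift along the world's x, y, z in mm, then the turn, a rotation vector about the world's x, y, z in degrees, then the closure, from 0 (fully open) to 1 (shut). A call has 1 to 10 rows; each row shifts and turns the commanded pose from where the row before left it; what a row does not reach is not made up. A row lasts 1/10 s, in which the tool goes at most 50 mm and 8.59 degrees, less where a joint would pass 70% of its speed; a pose out of reach is approached as far as the arm can. A call with a gripper value outside its range is refused whole. The fingers move at their own pace and stop on an object; FORCE is the grip in N (left out, the last holds). Time passes only in rows, so rows that do not move let the fingers close. It gives the time, the measured TCP pose, the force and the opening at its end, in the units of the state.
- r.observe(): the state, without advancing time (a new reading comes with each control period).
- r.capture(name): name is "side" or "top" or "wrist"; returns (picture, depth): 384x512x3 uint8, red, green, blue; 384x512 float32, m along the optical axis (not along the pixel's ray), 0 where there is no reading.
- r.calibration(name): a dict with "vfov" (degrees; the focal length in pixels is half the picture's height over the tangent of half this angle, whatever the lens; pixels are square), "cx", "cy" (the principal point, pixels), "xyz" and "orientation" of the camera in the world. Camera axes: x right, y down, z forward; pixel columns grow to the right and rows downward; lengths in m; the calibration is good to about 2 mm. A picture is of the moment at which its call begins: read the wrist's pose just before it. calibration takes no time and is no camera call; for the wrist camera it gives the pose at the moment of the call.
- r.job_done(): hands the job in, once; it reports no verdict.
The state is a dict: "t": time; "joints": joint angles; "dq": joint speeds; "joint_efforts": joint torques, N m; "ee_pos": TCP position; "ee_rot": TCP orientation; "contact_force": force on the tool from outside, world axes, zero at the start; "ft_torque": the same for the moment, N m; "finger_gap": opening from 0.0 (shut) to 1.0 (fully open).
Only numpy, scipy, OpenCV 4.12 (cv2) and the standard library are available. Lean on these libraries where they do the work, as an engineer would, in place of code of your own. Each camera call takes 0.05 s, during which the arm holds its last target. There are 200 camera calls.

TASK

The panels are glued, so put the weights away: open the lid of the wooden case all the way until it leans back on its stop, then set every steel weight that is out on the bench flat in its own well, the one cut and labelled with its shape and size. When all are home, lower the lid gently until it is fully shut, never letting it slam, and leave the weight that is already in the case, the painted block, the jar and the tape where they are.

Things in the scene. Friction and masses are not known exactly. Their poses are not given: they have to be found in the camera images.
- case: low wooden case, 188 (x) by 328 mm (y), walls 8 mm thick, 66 mm high; fixed. Origin: centre of its underside; x points to its hinged back. Inside, two rows of three plywood tiles (84 x 102 mm, tops 28 mm above the bench), each with one well and behind it a paper label showing the outline of the weight that belongs there; which tile lies where varies
- lid (a joint): the case's wooden lid, hinged along the case's back rim on a stiff hinge (it stays at whatever angle it is left): 0 = shut on the rim, grows as it opens, 1.75 rad = leaning back on its stop
- lid_handle (a point): middle of the lid's handle: a round steel bar 10 mm thick and 96 mm long between its two arms, parallel to the lid's front edge (case y) and 40 mm out in front of it, 35 mm of free space behind the bar; axes turn with the lid; 228 mm from the hinge line
- lid_hinge (a point): middle of the lid's hinge line, on the back rim of the case, 66 mm above the bench; the line runs along the case's y
- big_disc: steel weight, round disc, 56 mm across, 22 mm high, with an upright grip rib in the middle of its top: 12 mm thick (along the weight's x), 34 mm long (along its y), 26 mm high, so 48 mm high in all. Loose on the bench, or absent. Origin: centre of its underside, z up
- small_disc: steel weight, round disc, 36 mm across, 22 mm high, with an upright grip rib in the middle of its top: 12 mm thick (along the weight's x), 32 mm long (along its y), 26 mm high, so 48 mm high in all. Loose on the bench, or absent. Origin: centre of its underside, z up
- big_square: steel weight, square block, 52 x 52 mm, 22 mm high, with an upright grip rib in the middle of its top: 12 mm thick (along the weight's x), 34 mm long (along its y), 26 mm high, so 48 mm high in all. Loose on the bench, or absent. Origin: centre of its underside, z up
- small_square: steel weight, square block, 34 x 34 mm, 22 mm high, with an upright grip rib in the middle of its top: 12 mm thick (along the weight's x), 30 mm long (along its y), 26 mm high, so 48 mm high in all. Loose on the bench, or absent. Origin: centre of its underside, z up
- long_bar: steel weight, oblong bar, 30 mm (its x) by 84 mm (its y), 22 mm high, with an upright grip rib in the middle of its top: 12 mm thick (along the weight's x), 34 mm long (along its y), 26 mm high, so 48 mm high in all. Loose on the bench, or absent. Origin: centre of its underside, z up
- well_big_disc (a point): centre of the floor of the well for big disc: 14 mm deep, the weight's own outline with 3 mm to spare on each side; x, y along the case's, 14 mm above the bench; the weight at home has its origin here and its y along this y (either way round)
- well_small_disc (a point): centre of the floor of the well for small disc: 14 mm deep, the weight's own outline with 3 mm to spare on each side; x, y along the case's, 14 mm above the bench; the weight at home has its origin here and its y along this y (either way round)
- well_big_square (a point): centre of the floor of the well for big square: 14 mm deep, the weight's own outline with 3 mm to spare on each side; x, y along the case's, 14 mm above the bench; the weight at home has its origin here and its y along this y (either way round)
- well_small_square (a point): centre of the floor of the well for small square: 14 mm deep, the weight's own outline with 3 mm to spare on each side; x, y along the case's, 14 mm above the bench; the weight at home has its origin here and its y along this y (either way round)
- well_long_bar (a point): centre of the floor of the well for long bar: 14 mm deep, the weight's own outline with 3 mm to spare on each side; x, y along the case's, 14 mm above the bench; the weight at home has its origin here and its y along this y (either way round)
- short_bar: a sixth weight (oblong, 28 x 54 mm, 22 mm high, same rib), already at home in its well in the case: leave it there. Origin: centre of its underside
- painted_block: small painted wooden block, 56 x 56 x 20 mm, without a grip rib, lying among the weights; not to be put away. Origin: centre of its underside
- paint_jar: paint jar 60 mm across, 75 mm high, on the bench; origin: centre of its underside
- tape_roll: roll of paper tape 90 mm across, 24 mm high, lying flat on the bench; origin: centre of its underside
Things that resemble listed ones, but are neither listed nor needed, are in the scene too. Leave any blue look-alike of the big_square alone. What is shaped like the big_disc but turquoise is not meant.

How it is judged:
On the way, in this order (a step that is already met when the one before it is completed fails the run):
1. the lid leans back on its stop (value of joint lid above 1.65 rad), for 0.2 s.
2. every weight that was out lies flat in its own well, with the lid still open (horizontal distance between big_disc and well_big_disc below 0.009 m and z of big_disc in the frame of well_big_disc below 0.005 m and angle between each of big_disc, small_disc, big_square, small_square, long_bar's own z axis and vertical below 0.1 rad and horizontal distance between small_disc and well_small_disc below 0.009 m and z of small_disc in the frame of well_small_disc below 0.005 m and horizontal distance between big_square and well_big_square below 0.009 m and z of big_square in the frame of well_big_square below 0.005 m and horizontal distance between small_square and well_small_square below 0.009 m and z of small_square in the frame of well_small_square below 0.005 m and horizontal distance between long_bar and well_long_bar below 0.009 m and z of long_bar in the frame of well_long_bar below 0.005 m and value of joint lid above 1 rad), for 0.2 s.
At the end, for the whole second after the job is handed in: every weight that was out lies at rest in its own well (within 9 mm of the centre, no more than 5 mm above the floor, tilted less than 0.1 rad), the sixth weight is still in its well (moved less than 20 mm), and the lid is shut (joint below 0.04 rad) (horizontal distance between big_disc and well_big_disc below 0.009 m and z of big_disc in the frame of well_big_disc below 0.005 m and angle between each of big_disc, small_disc, big_square, small_square, long_bar's own z axis and vertical below 0.1 rad and horizontal distance between small_disc and well_small_disc below 0.009 m and z of small_disc in the frame of well_small_disc below 0.005 m and horizontal distance between big_square and well_big_square below 0.009 m and z of big_square in the frame of well_big_square below 0.005 m and horizontal distance between small_square and well_small_square below 0.009 m and z of small_square in the frame of well_small_square below 0.005 m and horizontal distance between long_bar and well_long_bar below 0.009 m and z of long_bar in the frame of well_long_bar below 0.005 m and linear speed of each of big_disc, small_disc, big_square, small_square, long_bar below 0.03 m/s and value of joint lid below 0.04 rad and distance of short_bar from where it was at the start of the episode below 0.02 m); the robot touches nothing.
It fails at once if the lid slams: it moves shut faster than 1 rad/s within the last 0.2 rad (value of joint lid below 0.2 rad and velocity of joint lid below -1 rad/s).
It fails at once if the weight already in the case is taken out (moved more than 20 mm) (distance of short_bar from where it was at the start of the episode above 0.02 m).
It fails at once if the painted block is shoved aside (moved more than 50 mm) (distance of painted_block from where it was at the start of the episode above 0.05 m).
It fails at once if the paint jar is shoved aside (moved more than 50 mm) (distance of paint_jar from where it was at the start of the episode above 0.05 m).
It fails at once if the tape roll is shoved aside (moved more than 50 mm) (distance of tape_roll from where it was at the start of the episode above 0.05 m).
Of big_disc, small_disc, big_square, small_square, long_bar only 3 to 5 are there at a start; the rules pass over those that are not, and their reading is None.
At some moment in a run one of big_disc, small_disc, big_square, small_square, long_bar may be knocked a few centimetres aside while the robot is not near it.
It also fails if it takes over 210 s, if anything falls off the work surface, if the arm or the gripper's body presses on something with over 40 N, if the wrist force passes 120 N, or if a joint passes its speed limit or range.

## Working session

There is one attempt and no reset: what is moved stays moved. The work goes in short steps, Python scripts to look and compute and a shell command to move; the robot and the scene stay as the last step left them, time stands still between calls to the robot, and variables do not carry over. Pictures are saved under pics/ and viewed, about 12 in all and at most 16, crops included, and the job is handed in when it is done.

```bash
ls; mkdir -p pics; python3 - <<'E'
from bench import r
import cv2,numpy as np
s=r.observe();print(s)
for n in ("top","side"):
    p,d=r.capture(n);cv2.imwrite(f"pics/{n}0.png",p[...,::-1]);np.save(f"{n}0_d.npy",d)
    print(n,r.calibration(n))
E
```

```text
pics
{'t': 0.0, 'joints': array([-1.36202697e+00,  3.20316517e-01,  1.56568826e+00,  8.67143173e-07,
        1.25737436e+00, -2.00145226e-02]), 'dq': array([ 0.00041475, -0.00060763,  0.00197794,  0.00084919, -0.00046761,
       -0.00100276]), 'joint_efforts': array([ 2.84182097e-03, -4.15520740e+01, -2.34161943e+01,  1.89831035e-04,
        8.10036727e-03, -7.44944884e-06]), 'ee_pos': array([ 0.13030919, -0.559595  ,  0.25246449]), 'ee_rot': array([-1.30759368,  1.03999525, -1.03769604]), 'contact_force': array([0.23649776, 0.2709594 , 1.00168996]), 'ft_torque': array([-0.0046227 , -0.00015996, -0.02461235]), 'finger_gap': 1.0022209055480786}
top {'vfov': 49.010530345963254, 'cx': 259.21719493529173, 'cy': 194.15285618568893, 'xyz': array([0.49605324, 0.15651913, 1.1830444 ]), 'orientation': array([-2.17325392,  2.22847324, -0.09990969])}
side {'vfov': 47.077105008598814, 'cx': 251.77359791777928, 'cy': 188.75750228220713, 'xyz': array([0.53291768, 1.0254244 , 0.71226457]), 'orientation': array([-0.06240918,  2.77874215, -1.43601831])}
```

View images.

View pics/top0.png

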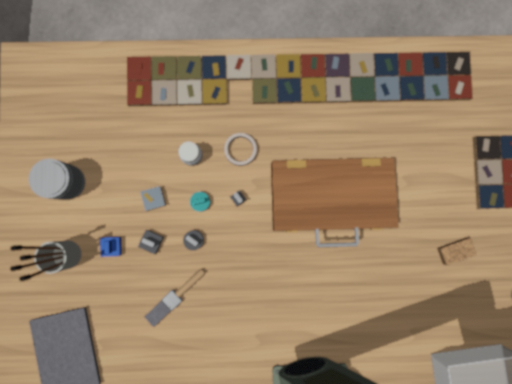

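View pics/side0.png

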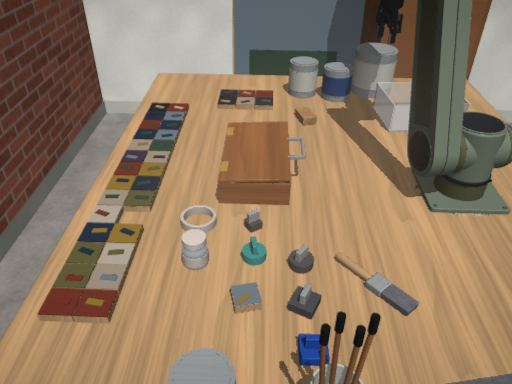

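```bash
cat > h.py <<'E'
from bench import r
import cv2,numpy as np
from scipy.spatial.transform import Rotation as R
def cal(n):
    c=r.calibration(n); f=192/np.tan(np.radians(c['vfov']/2))
    return c['xyz'],R.from_rotvec(c['orientation']).as_matrix(),f,c['cx'],c['cy']
def ray(c,uv,z):
    o,M,f,cx,cy=c; uv=np.atleast_2d(uv).astype(float)
    d=np.c_[(uv[:,0]-cx)/f,(uv[:,1]-cy)/f,np.ones(len(uv))]@M.T
    return o+d*((z-o[2])/d[:,2])[:,None]
def proj(c,P):
    o,M,f,cx,cy=c; q=(np.atleast_2d(P)-o)@M
    return np.c_[q[:,0]/q[:,2]*f+cx,q[:,1]/q[:,2]*f+cy]
def cloud(c,d):
    o,M,f,cx,cy=c; v,u=np.mgrid[:d.shape[0],:d.shape[1]]
    return np.stack([(u-cx)/f*d,(v-cy)/f*d,d],-1)@M.T+o
E
python3 - <<'E'
from h import *
c=cal('top');p=cv2.imread('pics/top0.png');d=np.load('top0_d.npy')
P=cloud(c,d);z=P[...,2]
print(f"f {c[2]:.0f}")
for n,(u,v,h) in dict(case=(335,195,.07),handle=(338,238,.07),wA=(152,241,.03),disc=(194,239,.03),sq=(239,198,.03),turq=(201,201,.03),pb=(152,198,.02),tape=(240,149,.02),jar=(190,152,.07),blue=(111,245,.03)).items():
    w=P[v-14:v+15,u-14:u+15].reshape(-1,3);w=w[w[:,2]>.012]
    print(n,ray(c,(u,v),h)[0].round(3),'n',len(w),'mean',w.mean(0).round(3),'zmax',np.percentile(w[:,2],98).round(3))
print('bench z',np.median(z[270:300,230:260]))
# lid
m=((z>.06)&(z<.1)).astype(np.uint8);m[:,:262]=0;m[:,410:]=0;m[250:]=0;m[:150]=0
pts=P[m>0];mm=(z>.06)&(m>0)
L=P[160:228,275:395].reshape(-1,3);print('lid z',np.median(L[:,2]))
cn,_=cv2.findContours(m,0,1);k=max(cn,key=cv2.contourArea)
q=np.float32(ray(c,k[:,0,:],np.median(L[:,2]))[:,:2]);print(cv2.minAreaRect(q),q.min(0),q.max(0))
a=cv2.resize(p[175:260,95:255],None,fx=5,fy=5,interpolation=cv2.INTER_CUBIC);cv2.imwrite('pics/w0.png',a)
E
```

```text
f 421
case [ 0.561 -0.075  0.07 ] n 841 mean [ 0.56  -0.072  0.085] zmax 0.084
handle [ 0.447 -0.079  0.07 ] n 288 mean [ 0.459 -0.073  0.1  ] zmax 0.091
wA [0.45  0.419 0.03 ] n 383 mean [0.448 0.422 0.039] zmax 0.051
disc [0.453 0.306 0.03 ] n 335 mean [0.45  0.306 0.048] zmax 0.052
sq [0.561 0.181 0.03 ] n 160 mean [0.558 0.182 0.081] zmax 1.183
turq [0.555 0.285 0.03 ] n 327 mean [0.553 0.287 0.041] zmax 0.051
pb [0.568 0.42  0.02 ] n 432 mean [0.566 0.416 0.032] zmax 0.026
tape [0.698 0.175 0.02 ] n 262 mean [0.696 0.175 0.037] zmax 0.029
jar [0.684 0.307 0.07 ] n 447 mean [0.679 0.305 0.078] zmax 0.079
blue [0.443 0.529 0.03 ] n 387 mean [0.438 0.526 0.042] zmax 0.051
bench z 0.0005274842637258415
lid z 0.07923472006813281
((0.5404967665672302, -0.07306177914142609), (0.23193709552288055, 0.32955846190452576), 0.06794460862874985) [ 0.42449102 -0.23789482] [0.65650904 0.09175149]
```

View pics/w0.png

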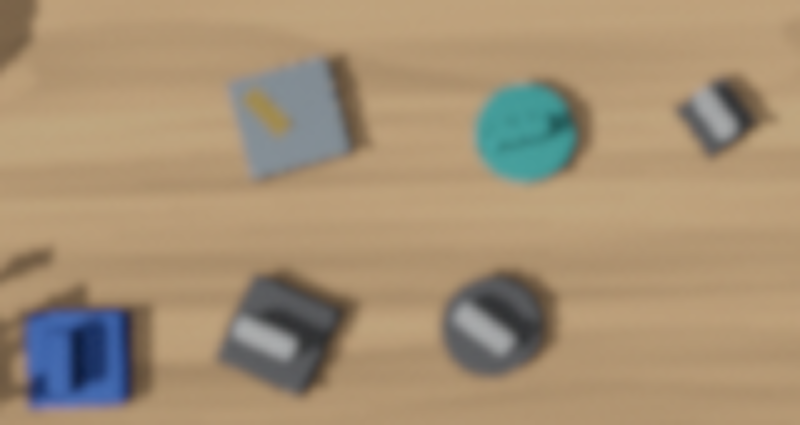

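```bash
python3 - <<'E'
from h import *
for n,(u0,u1,v0,v1) in dict(top=(312,366,226,250),side=(284,310,132,178)).items():
    c=cal(n);p=cv2.imread(f'pics/{n}0.png');d=np.load(f'{n}0_d.npy');P=cloud(c,d)
    hsv=cv2.cvtColor(p,cv2.COLOR_BGR2HSV);m=np.zeros(d.shape,bool)
    m[v0:v1,u0:u1]=(hsv[v0:v1,u0:u1,1]<70)
    vs,us=np.nonzero(m); w=P[m]
    print(n,len(w),'z pct',np.percentile(w[:,2],[5,25,50,75,95]).round(3))
    for zz in(.066,.072,.08):
        q=ray(c,np.c_[us,vs],zz); print(zz,'x',np.percentile(q[:,0],[1,10,25,50,75,99]).round(4),'y',np.percentile(q[:,1],[2,50,98]).round(4))
    g=w[(w[:,2]>.05)&(w[:,2]<.1)];print('cloud',np.percentile(g,[5,25,50,75,95],axis=0).round(3).tolist())
s=r.observe();print(R.from_rotvec(s['ee_rot']).as_matrix().round(3))
# big pics
p=cv2.imread('pics/top0.png');q=cv2.imread('pics/side0.png')
a=cv2.resize(p[150:255,262:408],None,fx=4,fy=4,interpolation=cv2.INTER_CUBIC);b=cv2.resize(q[115:205,215:315],(467,420),interpolation=cv2.INTER_CUBIC)[:,:200+267]
cv2.imwrite('pics/c.png',cv2.resize(np.hstack([a,b]),None,fx=.76,fy=.76))
E
```

```text
top 344 z pct [-0.002  0.081  0.085  0.086  0.089]
0.066 x [0.4235 0.4256 0.4289 0.4341 0.4503 0.4717] y [-0.1353 -0.0789 -0.0184]
0.072 x [0.4239 0.4259 0.4293 0.4344 0.4505 0.4718] y [-0.1338 -0.0777 -0.0175]
0.08 x [0.4244 0.4264 0.4298 0.4348 0.4508 0.472 ] y [-0.1317 -0.076  -0.0163]
cloud [[0.426, -0.128, 0.081], [0.429, -0.121, 0.084], [0.433, -0.077, 0.085], [0.449, -0.03, 0.087], [0.469, -0.019, 0.089]]
side 175 z pct [0.003 0.082 0.084 0.086 0.089]
0.066 x [0.4216 0.4238 0.4275 0.4367 0.4528 0.4686] y [-0.164  -0.0981 -0.0351]
0.072 x [0.4226 0.4248 0.4285 0.4376 0.4535 0.4692] y [-0.153  -0.0877 -0.0253]
0.08 x [0.424  0.4261 0.4298 0.4388 0.4545 0.47  ] y [-0.1383 -0.0738 -0.0122]
cloud [[0.426, -0.127, 0.079], [0.431, -0.121, 0.082], [0.439, -0.068, 0.085], [0.455, -0.02, 0.086], [0.467, -0.016, 0.089]]
[[ 0.227 -0.     0.974]
 [-0.974  0.001  0.227]
 [-0.002 -1.     0.   ]]
```

View pics/c.png

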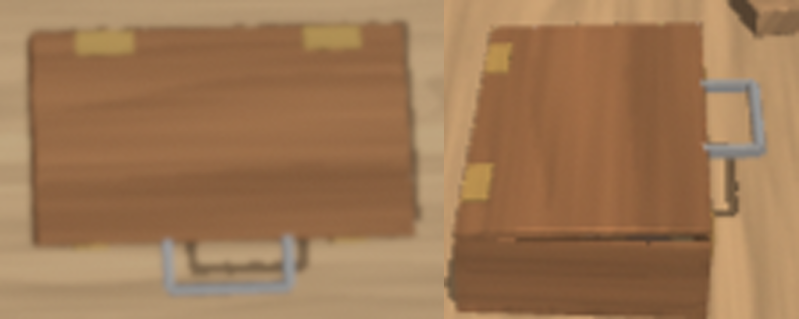

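```bash
python3 -m creep '[[[25,35,0],[0,0,7],0.4],[[25,40,0],[0,0,7],0.4],[[25,40,0],[0,0,7],0.4],[[25,40,0],[0,0,7],0.4],[[25,40,0],[0,0,7],0.4],[[25,40,0],[0,0,7],0.4],[[25,40,0],[0,0,7],0.4],[[25,40,0],[0,0,7],0.4],[[25,40,0],[0,0,7],0.4],[[25,40,0],[0,0,7],0.4]]' 25; python3 -m creep '[[[25,40,-10],[0,0,6.9],0.4],[[20,35,-20],[0,0,0],0.4],[[0,0,0],[0,0,0],0.4],[[0,0,0],[0,0,0],0.4]]'; python3 - <<'E'
from h import *
s=r.observe();print(R.from_rotvec(s['ee_rot']).as_matrix().round(3),s['joints'].round(2))
E
```

```text
t: 1.1
ee_pos: [0.3808, -0.1632, 0.2533]
ee_rot: [-1.569, 0.091, -0.091]
contact_force: [1.0, -0.4, 0.6]
finger_gap: 0.599
t: 1.5
ee_pos: [0.4252, -0.0893, 0.2227]
ee_rot: [-1.571, -0.001, 0.004]
contact_force: [0.7, 0.3, 0.8]
finger_gap: 0.598
[[ 1.    -0.002 -0.003]
 [ 0.003 -0.     1.   ]
 [-0.002 -1.    -0.   ]] [-0.23  0.12  1.91 -0.    1.11 -0.24]
```

```bash
python3 -m creep '[[[3,15,-17],[0,0,0],0.65],[[0,0,-30],[0,0,0],0.65],[[0,0,-30],[0,0,0],0.65],[[0,0,-20],[0,0,0],0.65],[[0,0,-20],[0,0,0],0.65],[[0,0,-10],[0,0,0],0.65],[[0,0,-10],[0,0,0],0.65],[[0,0,0],[0,0,0],0.65]]' ; python3 -m creep '[[[0,0,0],[0,0,0],0.95],[[0,0,0],[0,0,0],0.95],[[0,0,0],[0,0,0],0.95],[[0,0,0],[0,0,0],0.95],[[0,0,0],[0,0,0],0.95]]' 25
```

```text
t: 2.3
ee_pos: [0.4279, -0.0756, 0.0859]
ee_rot: [-1.571, 0.002, 0.0]
contact_force: [-1.0, -0.4, 0.4]
finger_gap: 0.348
t: 2.8
ee_pos: [0.4311, -0.0754, 0.0875]
ee_rot: [-1.572, -0.005, -0.005]
contact_force: [5.5, -0.7, -4.0]
finger_gap: 0.104
```

```bash
python3 -m creep '[[[2,0,22],[0,0,0],0.95],[[5,0,22],[0,0,0],0.95],[[7,0,22],[0,0,0],0.95],[[9,0,21],[0,0,0],0.95],[[11,0,20],[0,0,0],0.95]]'
```

```text
t: 3.3
ee_pos: [0.4656, -0.0753, 0.1948]
ee_rot: [-1.572, -0.007, -0.006]
contact_force: [12.0, -0.7, -13.3]
finger_gap: 0.103
```

```bash
python3 -m creep '[[[13,0,19],[0,0,0],0.95],[[15,0,17],[0,0,0],0.95],[[17,0,16],[0,0,0],0.95],[[18,0,14],[0,0,0],0.95],[[19,0,12],[0,0,0],0.95]]';python3 -m creep '[[[20,0,10],[0,0,0],0.95],[[21,0,8],[0,0,0],0.95],[[22,0,6],[0,0,0],0.95],[[22,0,4],[0,0,0],0.95],[[23,0,1],[0,0,0],0.95]]'
```

```text
t: 3.8
ee_pos: [0.5427, -0.0752, 0.2716]
ee_rot: [-1.572, 0.004, 0.005]
contact_force: [-4.5, -1.4, -2.1]
finger_gap: 0.107
t: 4.3
ee_pos: [0.6518, -0.0751, 0.3031]
ee_rot: [-1.572, -0.0, 0.0]
contact_force: [-3.3, -0.4, 7.3]
finger_gap: 0.103
```

```bash
python3 -m creep '[[[23,0,-1],[0,0,0],0.95],[[20,0,-3],[0,0,0],0.95],[[13,0,-3],[0,0,0],0.95],[[6,0,-2],[0,0,0],0.95],[[0,0,0],[0,0,0],0.95],[[0,0,0],[0,0,0],0.95]]'
```

```text
t: 4.9
ee_pos: [0.704, -0.075, 0.297]
ee_rot: [-1.571, 0.017, 0.017]
contact_force: [-32.3, 1.0, 22.9]
finger_gap: 0.102
```

```bash
python3 -m creep '[[[0,0,0],[0,0,0],0.7],[[0,0,0],[0,0,0],0.65],[[0,0,0],[0,0,0],0.65],[[0,0,15],[0,0,0],0.65],[[0,0,30],[0,0,0],0.65],[[-30,20,20],[0,0,0],0.5],[[-30,40,0],[0,0,0],0.4],[[-30,40,0],[0,0,0],0.4],[[-30,40,0],[0,0,0],0.4],[[-20,45,0],[0,0,0],0.4]]'; python3 -m creep '[[[-20,45,0],[0,0,0],0.4],[[-20,45,0],[0,0,0],0.4],[[-20,45,0],[0,0,0],0.4],[[0,0,0],[0,0,0],0.4]]'; python3 - <<'E'
from h import *
for n in ("top","side"):
    p,d=r.capture(n);cv2.imwrite(f"pics/{n}1.png",p[...,::-1]);np.save(f"{n}1_d.npy",d)
t=cv2.imread('pics/top1.png')
cv2.imwrite('pics/m1.png',cv2.resize(t[130:290,90:420],(792,384),interpolation=cv2.INTER_CUBIC))
E
```

```text
t: 5.9
ee_pos: [0.5731, 0.111, 0.3565]
ee_rot: [-1.571, -0.0, -0.001]
contact_force: [0.9, 0.7, 0.3]
finger_gap: 0.6
t: 6.3
ee_pos: [0.5124, 0.2502, 0.3561]
ee_rot: [-1.568, -0.005, 0.006]
contact_force: [0.6, 0.3, 0.5]
finger_gap: 0.6
```

View pics/m1.png

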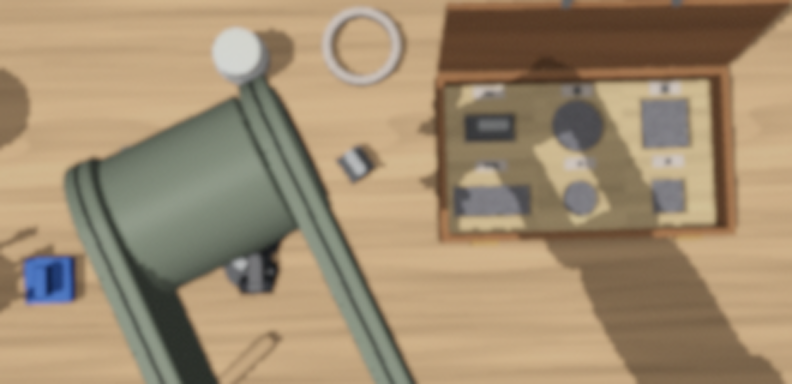

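```bash
cat >> h.py <<'E'
def big(m,n=1):
    cn,_=cv2.findContours(m.astype(np.uint8),0,cv2.CHAIN_APPROX_NONE)
    return sorted(cn,key=cv2.contourArea)[::-1][:n]
def rect(c,k,z):
    q=ray(c,k[:,0,:]+0.0,z)[:,:2]; (a,s,t)=cv2.minAreaRect((q*1000).astype(np.float32)); return np.round(a,1),np.round(s,1),round(t,1)
E
python3 - <<'E'
from h import *
c=cal('top');p=cv2.imread('pics/top1.png');d=np.load('top1_d.npy');P=cloud(c,d)
F=lambda x,y:(int(x*330/792+90),int(y*160/384+130))
g=cv2.cvtColor(p,cv2.COLOR_BGR2HSV)
for n,(x,y) in dict(bd=(578,125),bs=(666,123),ss=(669,196),sd=(581,198),lb=(492,200),short=(490,128)).items():
    u,v=F(x,y);print(n,'px',(u,v),p[v,u],g[v,u],'ray z.021',ray(c,(u,v),.021)[0].round(4),'depth pt',P[v,u].round(4))
# floor colors vs ply
for (x,y) in ((535,100),(620,180),(700,200),(455,180)):
    u,v=F(x,y);print('ply',p[v,u],g[v,u],P[v,u].round(4))
# rim top z~.066
m=(P[...,2]>.055)&(P[...,2]<.078);m[:,:262]=0;m[:,408:]=0;m[240:]=0;m[:150]=0
k=big(m)[0];q=ray(c,k[:,0],.066)[:,:2];print('rim',q.min(0),q.max(0),rect(c,k,.066))
# lid
w=P[125:160,280:400].reshape(-1,3);w=w[(w[:,2]>.08)&(w[:,2]<.4)];
print('lid pts',len(w),w.min(0),w.max(0));A=np.c_[w[:,2],np.ones(len(w))];co=np.linalg.lstsq(A,w[:,0],rcond=None)[0];print('slope dx/dz',co)
# side lid
c=cal('side');d=np.load('side1_d.npy');P=cloud(c,d);w=P.reshape(-1,3);w=w[(w[:,2]>.1)&(w[:,2]<.27)&(w[:,1]<.08)&(w[:,1]>-.22)&(w[:,0]>.6)&(w[:,0]<.75)]
A=np.c_[w[:,2],np.ones(len(w))];co=np.linalg.lstsq(A,w[:,0],rcond=None)[0];print('side lid',len(w),co, w[:,2].max())
# weights from top0
c=cal('top');p=cv2.imread('pics/top0.png');g=cv2.cvtColor(p,cv2.COLOR_BGR2HSV)
for n,(u,v) in dict(bs=(152,241),bd=(194,239),ss=(239,198)).items():
    b=np.zeros(p.shape[:2],bool);b[v-16:v+17,u-16:u+17]=1
    lit=b&(g[...,1]<50)&(g[...,2]>120); al=b&(g[...,1]<60)
    k=big(lit);print(n,'rib',rect(c,k[0],.048) if k else 0)
    k=big(al);print(n,'all',rect(c,k[0],.022))
E
```

```text
bd px (330, 182) [80 77 77] [120  10  80] ray z.021 [ 0.6    -0.0726  0.021 ] depth pt [ 0.6006 -0.074   0.0142]
bs px (367, 181) [130 125 126] [126  10 130] ray z.021 [ 0.6004 -0.1764  0.021 ] depth pt [ 0.6009 -0.178   0.0153]
ss px (368, 211) [130 124 125] [125  12 130] ray z.021 [ 0.5167 -0.1756  0.021 ] depth pt [ 0.5169 -0.179   0.0091]
sd px (332, 212) [133 127 128] [125  12 133] ray z.021 [ 0.5165 -0.0751  0.021 ] depth pt [ 0.5166 -0.0761  0.0162]
lb px (295, 213) [130 125 126] [126  10 130] ray z.021 [0.5163 0.0277 0.021 ] depth pt [0.5165 0.0268 0.0131]
short px (294, 183) [103 102 101] [105   5 103] ray z.021 [0.5996 0.0278 0.021 ] depth pt [0.5955 0.0329 0.0666]
ply [ 89 118 134] [ 19  86 134] [ 0.6308 -0.022   0.0303]
ply [ 87 115 131] [ 19  86 131] [ 0.5344 -0.118   0.0313]
ply [144 184 203] [ 20  74 203] [ 0.5102 -0.2104  0.0252]
ply [ 91 121 137] [ 20  86 137] [0.5392 0.072  0.0303]
rim [ 0.46542978 -0.23761539] [0.66260334 0.09107034] (array([564.1, -73.2]), array([195.8, 329.2]), 0.4)
lid pts 3413 [ 0.6583976  -0.23489918  0.08017853] [0.7017348  0.0813105  0.29688286]
slope dx/dz [0.19071235 0.64395647]
side lid 1377 [0.19267265 0.64341366] 0.26999968407273167
bs rib (array([447.9, 428.6]), array([35.8, 14.1]), 62.8)
bs all (array([448.9, 425.1]), array([52.9, 52.3]), 65.4)
bd rib (array([449.6, 311.4]), array([35.8, 13.8]), 51.9)
bd all (array([451.1, 310.8]), array([51.7, 51.7]), 89.0)
ss rib (array([561.9, 185.5]), array([29.2, 13.9]), 29.6)
ss all (array([562.4, 184.7]), array([33.2, 31.2]), 43.6)
```

```bash
python3 -m creep '[[[-10,30,-20],[0,0,-6.5],0.2],[[-10,30,-20],[0,0,-6.5],0.2],[[-10,30,-20],[0,0,-6.5],0.2],[[-10,30,-20],[0,0,-6.5],0.2],[[-12,30,-20],[0,0,0],0.2],[[-12,27,-20],[0,0,0],0.2],[[0,0,0],[0,0,0],0.2],[[0,0,0],[0,0,0],0.2]]'; python3 - <<'E'
from h import *
c=cal('top');p=cv2.imread('pics/top1.png');g=cv2.cvtColor(p,cv2.COLOR_BGR2HSV)
for n,(u,v) in dict(bd=(330,182),bs=(367,181),ss=(368,211),sd=(332,212),lb=(295,213),short=(294,183)).items():
    w=20;b=np.zeros(p.shape[:2],np.uint8)
    m=(g[...,1]<48).astype(np.uint8);m[:168]=0
    nl,L=cv2.connectedComponents(m);k=big(L==L[v,u])[0]
    print(n,rect(c,k,.021))
s=r.observe();print(s['ee_pos'],r.calibration('wrist'))
p,d=r.capture('wrist');cv2.imwrite('pics/wr1.png',p[...,::-1])
E
```

```text
t: 7.2
ee_pos: [0.4515, 0.4211, 0.2357]
ee_rot: [-1.543, 0.356, -0.356]
contact_force: [0.4, -0.5, 1.0]
finger_gap: 0.801
bd (array([600.7, -73.4]), array([55. , 53.7]), 43.3)
bs (array([ 599. , -175.2]), array([53.5, 53.2]), 88.7)
ss (array([ 515.5, -175.6]), array([33.6, 36.3]), 87.6)
sd (array([515.2, -73.7]), array([36.3, 36. ]), 88.5)
lb (array([516.4,  29. ]), array([86. , 33.2]), 88.6)
short (array([599.6,  29.2]), array([53. , 27.9]), 88.7)
[0.45148165 0.42114907 0.23567295] {'vfov': 70.67525972511858, 'cx': 256.61098547173066, 'cy': 193.1403542337151, 'xyz': array([0.4874968 , 0.49574031, 0.35622838]), 'orientation': array([ 2.74833352, -0.63424566, -0.10383338])}
```

View pics/wr1.png

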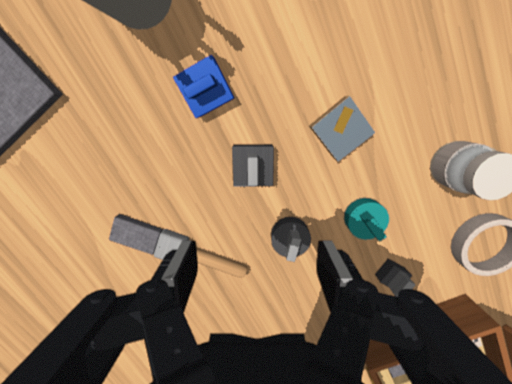

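```bash
cat >> h.py <<'E'
def weights(c,p,seeds,hw=32):
    g=cv2.cvtColor(p,cv2.COLOR_RGB2HSV)
    for n,P in seeds.items():
        u,v=proj(c,[P[0],P[1],.022])[0].astype(int)
        b=np.zeros(p.shape[:2],bool);b[max(v-hw,0):v+hw,max(u-hw,0):u+hw]=1
        for nm,m,z in (('rib',b&(g[...,1]<50)&(g[...,2]>115),.048),('all',b&(g[...,1]<60)&(g[...,2]<175),.022)):
            m=cv2.morphologyEx(m.astype(np.uint8),cv2.MORPH_OPEN,np.ones((3,3)))
            k=big(m)
            if k: print(n,nm,(u,v),rect(c,k[0],z),'area',cv2.contourArea(k[0]))
E
python3 - <<'E'
from h import *
p=cv2.imread('pics/wr1.png')[...,::-1].copy();c=cal('wrist')
weights(c,p,dict(bs=(.448,.427),bd=(.450,.311)),34)
b=p[215:265,265:320];b=cv2.resize(p[130:270,220:330],None,fx=4,fy=4);cv2.imwrite('pics/x.png',b[...,::-1])
E
```

```text
bs rib (np.int64(251), np.int64(167)) (array([449.4, 428. ]), array([33.8, 11.6]), 64.0) area 252.0
bs all (np.int64(251), np.int64(167)) (array([450.3, 428.7]), array([51.5, 50.7]), 63.9) area 1369.5
bd rib (np.int64(290), np.int64(240)) (array([447.9, 307.3]), array([23.1, 11.9]), 54.2) area 118.0
bd all (np.int64(290), np.int64(240)) (array([451.8, 315. ]), array([56.7, 59.4]), 20.9) area 1146.0
```

```bash
python3 -m creep '[[[-2,7,-38],[0,0,0],0.5],[[0,0,-35],[0,0,0],0.5],[[0,0,-35],[0,0,0],0.5],[[0,0,-30],[0,0,0],0.5],[[0,0,-25],[0,0,0],0.5],[[0,0,-15],[0,0,0],0.5],[[0,0,-10],[0,0,0],0.5],[[0,0,0],[0,0,0],0.5]]'; python3 -m creep '[[[0,0,0],[0,0,0],0.7],[[0,0,0],[0,0,0],0.8],[[0,0,0],[0,0,0],0.95],[[0,0,0],[0,0,0],0.95],[[0,0,0],[0,0,0],0.95],[[0,0,0],[0,0,0],0.95]]' 60
```

```text
t: 8.05
ee_pos: [0.4492, 0.4278, 0.048]
ee_rot: [-1.542, 0.357, -0.357]
contact_force: [0.3, 0.1, 0.0]
finger_gap: 0.503
t: 8.65
ee_pos: [0.4493, 0.4294, 0.0498]
ee_rot: [-1.539, 0.354, -0.357]
contact_force: [1.3, -1.9, 5.8]
finger_gap: 0.127
```

```bash
python3 -m creep '[[[0,0,15],[0,0,0],0.95],[[0,0,35],[0,0,0],0.95],[[0,0,40],[0,0,0],0.95],[[0,-15,40],[0,0,0],0.95],[[0,-30,20],[0,0,0],0.95],[[10,-43,0],[0,0,3],0.95],[[10,-43,0],[0,0,3],0.95],[[10,-43,0],[0,0,3],0.95],[[12,-43,0],[0,0,3],0.95],[[12,-43,0],[0,0,3],0.95]]'; python3 -m creep '[[[12,-43,0],[0,0,3],0.95],[[12,-43,0],[0,0,3],0.95],[[12,-43,0],[0,0,3],0.95],[[12,-43,0],[0,0,1.9],0.95],[[12,-43,0],[0,0,0],0.95],[[12,-43,0],[0,0,0],0.95],[[12,-43,0],[0,0,0],0.95],[[12,-43,0],[0,0,0],0.95],[[0,0,0],[0,0,0],0.95],[[0,0,0],[0,0,0],0.95]]'; python3 - <<'E'
from h import *
s=r.observe();print(R.from_rotvec(s['ee_rot']).as_matrix()[:,0].round(3),s['ee_pos']);p,d=r.capture('wrist');cv2.imwrite('pics/wr2.png',p[...,::-1])
E
```

```text
t: 9.65
ee_pos: [0.5014, 0.1672, 0.1972]
ee_rot: [-1.567, 0.15, -0.146]
contact_force: [0.7, -0.7, -6.1]
finger_gap: 0.128
t: 10.65
ee_pos: [0.5975, -0.1755, 0.1965]
ee_rot: [-1.569, 0.006, -0.0]
contact_force: [-0.1, 0.4, -5.3]
finger_gap: 0.128
[ 1.    -0.004 -0.003] [ 0.59745745 -0.17550807  0.19654728]
```

View pics/wr2.png

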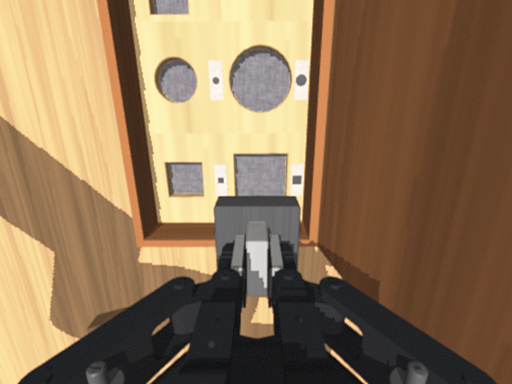

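```bash
python3 - <<'E'
from h import *
p=cv2.imread('pics/wr2.png');c=cal('wrist');g=cv2.cvtColor(p,cv2.COLOR_BGR2HSV)
m=(g[...,1]<50).astype(np.uint8)
nl,L=cv2.connectedComponents(m)
for n,(u,v) in dict(bd=(260,79),ss=(185,180),sd=(177,80)).items():
    k=big(L==L[v,u])[0];
    q=ray(c,k[:,0],.028)[:,:2]*1000
    print(n,rect(c,k,.028),rect(c,k,.014),'bbox28',q.min(0).round(1),q.max(0).round(1))
b=L==L[170,260];vs,us=np.nonzero(b[160:190,225:300]);us=us+225;vs=vs+160
q=ray(c,np.c_[us,vs],.028)*1000;print('bs x range@28',q[:,0].min(),q[:,0].max(),'ymax',q[:,1].max())
# held block edges: row ~200 to 230, dark body
for v in (205,220,235):
    row=p[v,180:330].astype(int).sum(1);us=np.nonzero(row<300)[0]+180;print(v,us.min(),us.max())
E
```

```text
bd (array([600.2, -72.1]), array([56.8, 57.6]), 89.9) (array([600.3, -71.2]), array([59.6, 60.4]), 89.9) bbox28 [ 571.4 -100.5] [629.  -43.7]
ss (array([ 518.9, -171.3]), array([33.3, 35.1]), 90.0) (array([ 515. , -175.1]), array([34.9, 36.8]), 90.0) bbox28 [ 501.3 -187.9] [ 536.4 -154.6]
sd (array([519. , -72.1]), array([38. , 35.6]), 83.4) (array([515.1, -71.2]), array([39.8, 37.3]), 83.4) bbox28 [500.6 -90.7] [536.9 -53.1]
bs x range@28 561.1921813348613 644.2551429361043 ymax -151.36003058668769
205 216 329
220 298 329
235 180 329
```

```bash
python3 -m creep '[[[2.5,1,-30],[0,0,0],0.95],[[0,0,-35],[0,0,0],0.95],[[0,0,-25],[0,0,0],0.95],[[0,0,-18],[0,0,0],0.95],[[0,0,0],[0,0,0],0.95]]';  python3 -m creep '[[[0,0,-5],[0,0,0],0.95],[[0,0,-5],[0,0,0],0.95],[[0,0,-4],[0,0,0],0.95],[[0,0,0],[0,0,0],0.95]]'
```

```text
t: 11.2
ee_pos: [0.5982, -0.1716, 0.0871]
ee_rot: [-1.568, 0.006, 0.006]
contact_force: [-1.1, 1.2, -5.6]
finger_gap: 0.124
t: 11.6
ee_pos: [0.6007, -0.1739, 0.0763]
ee_rot: [-1.571, 0.001, -0.001]
contact_force: [0.4, 0.6, -5.3]
finger_gap: 0.12
```

```bash
python3 -m creep '[[[0,0,-4],[0,0,0],0.95],[[0,0,-4],[0,0,0],0.95],[[0,0,-4],[0,0,0],0.95],[[0,0,-1],[0,0,0],0.95],[[0,0,0],[0,0,0],0.95]]'
```

```text
t: 12.1
ee_pos: [0.6011, -0.1742, 0.0638]
ee_rot: [-1.571, 0.001, -0.002]
contact_force: [-0.6, -0.2, -0.3]
finger_gap: 0.127
```

```bash
python3 -m creep '[[[0,0,0],[0,0,0],0.8],[[0,0,0],[0,0,0],0.6],[[0,0,0],[0,0,0],0.6],[[0,0,25],[0,0,0],0.6],[[0,0,40],[0,0,0],0.6],[[0,0,45],[0,0,0],0.5],[[-10,40,20],[0,0,-4],0.5],[[-13,40,0],[0,0,-4],0.5],[[-13,40,0],[0,0,-4],0.5],[[-13,40,0],[0,0,-4],0.5]]';  python3 -m creep '[[[-13,40,0],[0,0,-4],0.5],[[-13,40,0],[0,0,-4],0.5],[[-13,40,0],[0,0,-4],0.5],[[-13,40,0],[0,0,-4],0.5],[[-13,40,0],[0,0,-4],0.5],[[-13,40,0],[0,0,-1],0.5],[[-13,40,0],[0,0,0],0.5],[[-9,30,0],[0,0,0],0.5],[[0,0,0],[0,0,0],0.5],[[0,0,0],[0,0,0],0.5]]'; python3 - <<'E'
from h import *
p,d=r.capture('wrist');cv2.imwrite('pics/wr3.png',p[...,::-1]);c=cal('wrist')
weights(c,p,dict(bd=(.450,.311),ss=(.561,.186)),34)
q,d=r.capture('top');cv2.imwrite('pics/top3.png',q[...,::-1])
cv2.imwrite('pics/m3.png',np.hstack([p[::,100:,::-1],cv2.resize(q[150:242,260:410,::-1],(626,384))])[:, :][::2,::2].copy() if 0 else np.hstack([cv2.resize(p,(400,300)),cv2.resize(q[150:242,265:400],(400,300),interpolation=cv2.INTER_CUBIC)])[...,::-1])
E
```

```text
t: 13.1
ee_pos: [0.5514, -0.0127, 0.1939]
ee_rot: [-1.559, 0.222, -0.224]
contact_force: [-0.0, 0.6, -0.7]
finger_gap: 0.502
t: 14.1
ee_pos: [0.4517, 0.2963, 0.1934]
ee_rot: [-1.511, 0.505, -0.506]
contact_force: [0.0, -1.0, -0.5]
finger_gap: 0.503
bd rib (np.int64(246), np.int64(169)) (array([450.4, 310.8]), array([32.6, 11. ]), 52.7) area 317.0
bd all (np.int64(246), np.int64(169)) (array([451.9, 311.3]), array([54.3, 53.3]), 50.8) area 1512.5
ss rib (np.int64(390), np.int64(197)) (array([562.8, 185.6]), array([29.6, 11.9]), 34.3) area 260.0
ss all (np.int64(390), np.int64(197)) (array([559.9, 190.7]), array([35.9, 42.8]), 26.4) area 889.0
```

View pics/m3.png

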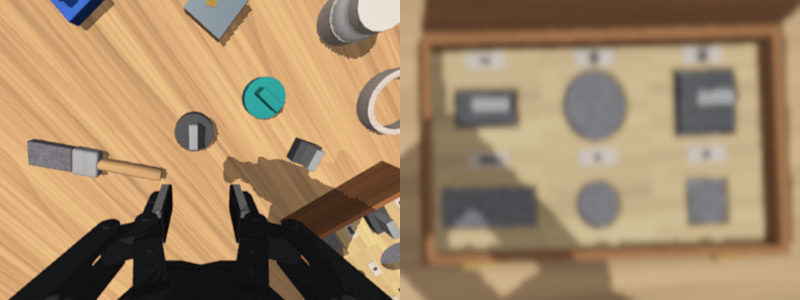

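```bash
python3 -m creep '[[[-1,15,-28],[0,0,0],0.5],[[0,0,-35],[0,0,0],0.5],[[0,0,-30],[0,0,0],0.5],[[0,0,-25],[0,0,0],0.5],[[0,0,-15],[0,0,0],0.5],[[0,0,-10],[0,0,0],0.5],[[0,0,0],[0,0,0],0.5]]'; python3 -m creep '[[[0,0,0],[0,0,0],0.7],[[0,0,0],[0,0,0],0.8],[[0,0,0],[0,0,0],0.95],[[0,0,0],[0,0,0],0.95],[[0,0,0],[0,0,0],0.95],[[0,0,0],[0,0,0],0.95]]' 60
```

```text
t: 14.9
ee_pos: [0.4508, 0.3097, 0.0493]
ee_rot: [-1.513, 0.509, -0.507]
contact_force: [-0.2, -0.7, 0.2]
finger_gap: 0.498
t: 15.5
ee_pos: [0.4516, 0.3113, 0.0515]
ee_rot: [-1.509, 0.505, -0.508]
contact_force: [0.2, -1.1, 6.2]
finger_gap: 0.124
```

```bash
python3 -m creep '[[[0,0,15],[0,0,0],0.95],[[0,0,35],[0,0,0],0.95],[[0,0,40],[0,0,0],0.95],[[0,0,40],[0,0,0],0.95],[[14,-38,20],[0,0,4],0.95],[[15,-38,0],[0,0,4],0.95],[[15,-38,0],[0,0,4],0.95],[[15,-38,0],[0,0,4],0.95],[[15,-38,0],[0,0,4],0.95],[[15,-38,0],[0,0,4],0.95]]'; python3 -m creep '[[[15,-38,0],[0,0,4],0.95],[[15,-38,0],[0,0,4],0.95],[[15,-38,0],[0,0,4],0.95],[[15,-41,0],[0,0,1],0.95],[[0,0,-30],[0,0,0],0.95],[[0,0,-30],[0,0,0],0.95],[[0,0,-20],[0,0,0],0.95],[[0,0,-20],[0,0,0],0.95],[[0,0,0],[0,0,0],0.95],[[0,0,0],[0,0,0],0.95]]'
```

```text
t: 16.5
ee_pos: [0.5395, 0.0814, 0.1996]
ee_rot: [-1.564, 0.178, -0.176]
contact_force: [1.2, 0.9, -4.0]
finger_gap: 0.124
t: 17.5
ee_pos: [0.5996, -0.0719, 0.1]
ee_rot: [-1.571, 0.002, -0.0]
contact_force: [0.1, -0.7, -3.4]
finger_gap: 0.124
```

Over the big-disc well; lower to the floor (TCP ≈ 0.0655).

```bash
python3 -m creep '[[[0.5,0,-10],[0,0,0],0.95],[[0,0,-7],[0,0,0],0.95],[[0,0,-5],[0,0,0],0.95],[[0,0,-4],[0,0,0],0.95],[[0,0,-4],[0,0,0],0.95],[[0,0,-4],[0,0,0],0.95],[[0,0,-1],[0,0,0],0.95],[[0,0,0],[0,0,0],0.95]]'
```

```text
t: 18.3
ee_pos: [0.6005, -0.0721, 0.0656]
ee_rot: [-1.571, 0.001, -0.002]
contact_force: [-0.2, -0.4, -1.8]
finger_gap: 0.124
```

```bash
python3 -m creep '[[[0,0,0],[0,0,0],0.8],[[0,0,0],[0,0,0],0.6],[[0,0,0],[0,0,0],0.6],[[0,0,25],[0,0,0],0.6],[[0,0,40],[0,0,0],0.6],[[0,0,45],[0,0,0],0.5],[[-10,20,20],[0,0,-6],0.5],[[-10,20,0],[0,0,-6],0.5],[[-10,20,0],[0,0,-6],0.5],[[-10,22,0],[0,0,-6],0.5]]';  python3 -m creep '[[[-10,22,0],[0,0,-6],0.5],[[-10,22,0],[0,0,-6],0.5],[[-10,22,0],[0,0,-6],0.5],[[-10,22,0],[0,0,-6],0.5],[[-10,22,0],[0,0,-6],0.5],[[-10,20,0],[0,0,-4],0.5],[[0,0,0],[0,0,0],0.5],[[0,0,0],[0,0,0],0.5]]'; python3 - <<'E'
from h import *
p,d=r.capture('wrist');cv2.imwrite('pics/wr4.png',p[...,::-1]);c=cal('wrist')
weights(c,p,dict(ss=(.5625,.186)),34)
q,d=r.capture('top');cv2.imwrite('pics/top4.png',q[...,::-1])
cv2.imwrite('pics/m4.png',np.hstack([cv2.resize(p,(400,300)),cv2.resize(q[150:242,265:400],(400,300),interpolation=cv2.INTER_CUBIC)])[...,::-1])
E
```

```text
t: 19.3
ee_pos: [0.5601, 0.0105, 0.1959]
ee_rot: [-1.545, 0.332, -0.335]
contact_force: [-0.2, 0.3, 0.3]
finger_gap: 0.501
t: 20.1
ee_pos: [0.5006, 0.1401, 0.1956]
ee_rot: [-1.423, 0.787, -0.789]
contact_force: [0.3, 0.1, -0.2]
finger_gap: 0.498
ss rib (np.int64(250), np.int64(107)) (array([562.9, 185.5]), array([29.7, 12.2]), 32.0) area 384.0
ss all (np.int64(250), np.int64(107)) (array([569.1, 176.5]), array([30.7, 11.3]), 32.7) area 316.0
```

View pics/m4.png

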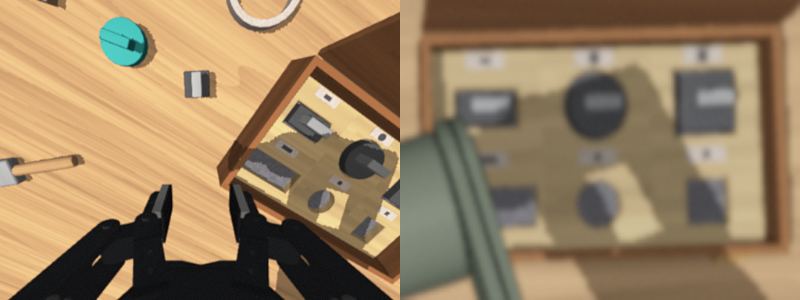

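```bash
python3 -m creep '[[[31,23,0],[0,0,0],0.5],[[31.5,22.5,0],[0,0,0],0.5],[[0,0,-30],[0,0,0],0.5],[[0,0,-35],[0,0,0],0.5],[[0,0,-30],[0,0,0],0.5],[[0,0,-25],[0,0,0],0.5],[[0,0,-15],[0,0,0],0.5],[[0,0,-9],[0,0,0],0.5],[[0,0,0],[0,0,0],0.5]]'; python3 -m creep '[[[0,0,0],[0,0,0],0.7],[[0,0,0],[0,0,0],0.8],[[0,0,0],[0,0,0],0.95],[[0,0,0],[0,0,0],0.95],[[0,0,0],[0,0,0],0.95],[[0,0,0],[0,0,0],0.95]]' 60
```

```text
t: 21.1
ee_pos: [0.5627, 0.1846, 0.0502]
ee_rot: [-1.424, 0.792, -0.79]
contact_force: [-0.5, -0.6, 0.7]
finger_gap: 0.498
t: 21.7
ee_pos: [0.5638, 0.1856, 0.0526]
ee_rot: [-1.421, 0.788, -0.791]
contact_force: [-0.9, -0.9, 5.6]
finger_gap: 0.121
```

```bash
python3 -m creep '[[[0,0,15],[0,0,0],0.95],[[0,0,35],[0,0,0],0.95],[[0,0,40],[0,0,0],0.95],[[0,0,40],[0,0,0],0.95],[[-5,-36,20],[0,0,6],0.95],[[-5,-36,0],[0,0,6],0.95],[[-5,-36,0],[0,0,6],0.95],[[-5,-36,0],[0,0,6],0.95],[[-5,-36,0],[0,0,6],0.95],[[-5,-36,0],[0,0,6],0.95]]'; python3 -m creep '[[[-5,-36,0],[0,0,6],0.95],[[-5,-36,0],[0,0,6],0.95],[[-5,-36,0],[0,0,6],0.95],[[-2,-36,0],[0,0,4],0.95],[[0,0,-30],[0,0,0],0.95],[[0,0,-30],[0,0,0],0.95],[[0,0,-20],[0,0,0],0.95],[[0,0,-20],[0,0,0],0.95],[[0,0,0],[0,0,0],0.95],[[0,0,0],[0,0,0],0.95]]'
```

```text
t: 22.7
ee_pos: [0.5318, -0.0317, 0.2008]
ee_rot: [-1.55, 0.3, -0.298]
contact_force: [1.6, -0.1, -2.4]
finger_gap: 0.123
t: 23.7
ee_pos: [0.5157, -0.1744, 0.1012]
ee_rot: [-1.57, 0.002, -0.0]
contact_force: [0.4, 0.6, -1.7]
finger_gap: 0.125
```

```bash
python3 -m creep '[[[0.5,0,-10],[0,0,0],0.95],[[0,0,-7],[0,0,0],0.95],[[0,0,-5],[0,0,0],0.95],[[0,0,-4],[0,0,0],0.95],[[0,0,-4],[0,0,0],0.95],[[0,0,-4],[0,0,0],0.95],[[0,0,-1],[0,0,0],0.95],[[0,0,0],[0,0,0],0.95]]'
```

```text
t: 24.5
ee_pos: [0.5166, -0.1746, 0.0667]
ee_rot: [-1.571, 0.001, -0.002]
contact_force: [-0.1, -0.0, -0.2]
finger_gap: 0.125
```

Seated (offset 52.6 + 14 = 66.6 mm). Release, back off toward the front and check everything.

```bash
python3 -m creep '[[[0,0,0],[0,0,0],0.8],[[0,0,0],[0,0,0],0.6],[[0,0,0],[0,0,0],0.6],[[0,0,25],[0,0,0],0.6],[[0,0,40],[0,0,0],0.6],[[-15,10,45],[0,0,0],0.6],[[-30,10,45],[0,0,0],0.6],[[-40,10,45],[0,0,0],0.6],[[-40,10,20],[0,0,0],0.6],[[0,0,0],[0,0,0],0.6]]'; python3 - <<'E'
from h import *
p,d=r.capture('wrist');cv2.imwrite('pics/wr5.png',p[...,::-1]);c=cal('wrist')
q,d=r.capture('top');cv2.imwrite('pics/top5.png',q[...,::-1])
sd,d2=r.capture('side');P=cloud(cal('side'),d2);w=P.reshape(-1,3);w=w[(w[:,2]>.1)&(w[:,2]<.27)&(w[:,1]<.08)&(w[:,1]>-.22)&(w[:,0]>.64)&(w[:,0]<.75)]
print('lid slope',np.polyfit(w[:,2],w[:,0],1))
for n,(x,y) in dict(bs=(.600,-.1745),bd=(.6003,-.0723),ss=(.5163,-.1745),short=(.5997,.029)).items():
    for nm,cc,im in(('wrist',c,p),('top',cal('top'),q)):
        print(nm,end=' ');g=cv2.cvtColor(im,cv2.COLOR_RGB2HSV)
        u,v=proj(cc,[x,y,.062])[0].astype(int);b=np.zeros(im.shape[:2],bool);b[max(v-16,0):v+16,max(u-24,0):u+24]=1
        k=big(b&(g[...,1]<50)&(g[...,2]>112));print(n,(u,v),rect(cc,k[0],.062) if k else None)
cv2.imwrite('pics/m5.png',np.hstack([cv2.resize(p,(400,300)),cv2.resize(q,(400,300))])[...,::-1])
E
```

```text
t: 25.5
ee_pos: [0.3987, -0.1365, 0.2775]
ee_rot: [-1.573, -0.002, -0.005]
contact_force: [0.5, 0.2, 0.3]
finger_gap: 0.403
lid slope [0.19239995 0.64343391]
wrist bs (np.int64(407), np.int64(197)) (array([ 600.9, -171.1]), array([16.3, 40.3]), 11.7)
top bs (np.int64(370), np.int64(179)) (array([ 600.5, -176.8]), array([35.3, 16.2]), 83.5)
wrist bd (np.int64(423), np.int64(117)) (array([600.8, -73.1]), array([12.6, 33.5]), 0.3)
top bd (np.int64(332), np.int64(180)) (array([600.2, -74.2]), array([35.2, 13.5]), 88.7)
wrist ss (np.int64(344), np.int64(197)) (array([ 517.5, -171.2]), array([15.2, 36.3]), 7.7)
top ss (np.int64(371), np.int64(210)) (array([ 554.9, -165.6]), array([32.6, 13.5]), 88.6)
wrist short (np.int64(441), np.int64(19)) (array([600.2,  29.4]), array([29. , 11.5]), 89.1)
top short (np.int64(295), np.int64(181)) (array([599.9,  29.6]), array([32.3, 13.5]), 88.6)
```

View pics/m5.png

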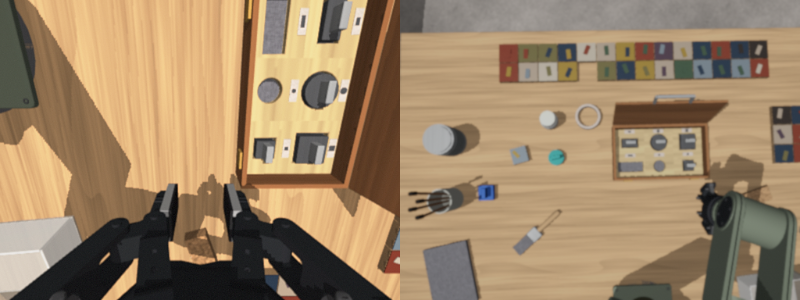

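```bash
python3 -m creep '[[[0,0,40],[0,0,0],0.65],[[0,0,40],[0,0,0],0.65],[[35,7,22],[0,0,0],0.65],[[40,8,0],[0,0,0],0.65],[[40,8,0],[0,0,0],0.65],[[40,8,0],[0,0,0],0.65],[[40,8,0],[0,0,0],0.65],[[40,8,0],[0,0,0],0.65],[[40,8,0],[0,0,0],0.65],[[30,6,0],[0,0,0],0.65]]' 25; python3 -m creep '[[[0,0,0],[0,0,0],0.65],[[0,0,-20],[0,0,0],0.65],[[0,0,-20],[0,0,0],0.65],[[0,0,-20],[0,0,0],0.65],[[0,0,-12],[0,0,0],0.65],[[0,0,-10],[0,0,0],0.65],[[0,0,0],[0,0,0],0.65]]'
```

```text
t: 26.65
ee_pos: [0.7098, -0.0755, 0.3722]
ee_rot: [-1.57, 0.003, 0.002]
contact_force: [-0.3, -0.2, -0.2]
finger_gap: 0.349
t: 27.35
ee_pos: [0.706, -0.0763, 0.2922]
ee_rot: [-1.57, 0.004, 0.001]
contact_force: [0.4, 0.0, 0.3]
finger_gap: 0.344
```

```bash
python3 -m creep '[[[0,0,0],[0,0,0],0.95],[[0,0,0],[0,0,0],0.95],[[0,0,0],[0,0,0],0.95],[[0,0,0],[0,0,0],0.95],[[0,0,0],[0,0,0],0.95]]' 25
```

```text
t: 27.85
ee_pos: [0.7034, -0.0763, 0.2946]
ee_rot: [-1.571, 0.007, 0.004]
contact_force: [-9.3, -0.3, -1.4]
finger_gap: 0.109
```

```bash
python3 -m creep '[[[-13,0,3],[0,0,0],0.95],[[-23,0,3],[0,0,0],0.95],[[-23,0,1],[0,0,0],0.95],[[-23,0,-1],[0,0,0],0.95],[[-22.5,0,-3.5],[0,0,0],0.95],[[-22,0,-6],[0,0,0],0.95],[[-21,0,-8],[0,0,0],0.95],[[-20.5,0,-10],[0,0,0],0.95]]'; python3 -m creep '[[[-19,0,-12],[0,0,0],0.95],[[-18,0,-14],[0,0,0],0.95],[[-16.5,0,-16],[0,0,0],0.95],[[-15,0,-17],[0,0,0],0.95],[[-13,0,-19],[0,0,0],0.95],[[-11,0,-20],[0,0,0],0.95]]'
```

```text
t: 28.65
ee_pos: [0.5411, -0.0765, 0.2703]
ee_rot: [-1.571, -0.005, -0.007]
contact_force: [17.4, -1.9, -25.4]
finger_gap: 0.105
t: 29.25
ee_pos: [0.4532, -0.0767, 0.1767]
ee_rot: [-1.572, -0.014, -0.018]
contact_force: [16.3, 0.9, -6.9]
finger_gap: 0.107
```

```bash
python3 -m creep '[[[-4,0,-9],[0,0,0],0.95],[[-4,0,-9],[0,0,0],0.95],[[-3.5,0,-9],[0,0,0],0.95],[[-3,0,-9],[0,0,0],0.95],[[-2.5,0,-9],[0,0,0],0.95],[[-2,0,-7],[0,0,0],0.95],[[-1.5,0,-7],[0,0,0],0.95]]'
```

```text
t: 29.95
ee_pos: [0.4339, -0.0768, 0.1188]
ee_rot: [-1.572, -0.014, -0.019]
contact_force: [12.1, 2.9, -0.9]
finger_gap: 0.102
```

```bash
python3 -m creep '[[[0,0,-5],[0,0,0],0.95],[[0,0,-5],[0,0,0],0.95],[[0,0,-5],[0,0,0],0.95],[[0,0,-5],[0,0,0],0.95],[[0,0,-4],[0,0,0],0.95],[[0,0,-4],[0,0,0],0.95]]';python3 -m creep '[[[0,0,-3],[0,0,0],0.95],[[0,0,-2],[0,0,0],0.95],[[0,0,-2],[0,0,0],0.95],[[0,0,0],[0,0,0],0.95]]'
```

```text
t: 30.55
ee_pos: [0.4308, -0.0767, 0.09]
ee_rot: [-1.572, -0.008, -0.012]
contact_force: [5.7, 1.7, 2.6]
finger_gap: 0.105
t: 30.95
ee_pos: [0.4305, -0.0767, 0.083]
ee_rot: [-1.572, -0.008, -0.011]
contact_force: [4.9, 2.2, 1.8]
finger_gap: 0.103
```

```bash
python3 -m creep '[[[0,0,-1.5],[0,0,0],0.95],[[0,0,-1.5],[0,0,0],0.95],[[0,0,0],[0,0,0],0.95]]';python3 -m creep '[[[0,0,-1.5],[0,0,0],0.95],[[0,0,-1.5],[0,0,0],0.95],[[0,0,0],[0,0,0],0.95]]'
```

```text
t: 31.25
ee_pos: [0.4306, -0.0769, 0.0822]
ee_rot: [-1.572, -0.008, -0.012]
contact_force: [-0.6, 2.8, 24.5]
finger_gap: 0.105
t: 31.55
ee_pos: [0.4306, -0.0771, 0.0797]
ee_rot: [-1.573, -0.009, -0.012]
contact_force: [-1.8, 1.6, 30.0]
finger_gap: 0.104
```

```bash
python3 -m creep '[[[0,0,0],[0,0,0],0.8],[[0,0,0],[0,0,0],0.65],[[0,0,0],[0,0,0],0.65],[[0,0,15],[0,0,0],0.65],[[0,0,30],[0,0,0],0.65],[[0,0,40],[0,0,0],0.65],[[-20,-30,30],[0,0,0],0.65],[[-20,-40,0],[0,0,0],0.65],[[0,-40,0],[0,0,0],0.65],[[0,-40,0],[0,0,0],0.65]]'; python3 - <<'E'
from h import *
for n in('top','side'):
    p,d=r.capture(n);cv2.imwrite(f'pics/{n}6.png',p[...,::-1]);P=cloud(cal(n),d).reshape(-1,3)
    P0=cloud(cal(n),np.load(f'{n}0_d.npy')).reshape(-1,3)
    for nm,Q in(('start',P0),('now',P)):
        w=Q[(Q[:,2]>.05)&(Q[:,2]<.13)&(Q[:,1]<.07)&(Q[:,1]>-.1)&(Q[:,0]>.48)&(Q[:,0]<.64)]
        print(n,nm,len(w),'z=a+b*x',np.polyfit(w[:,0],w[:,2],1).round(4),np.median(w[:,2]).round(4))
q=cv2.imread('pics/top6.png');p=cv2.imread('pics/side6.png')
cv2.imwrite('pics/m6.png',np.hstack([cv2.resize(p,(400,300)),cv2.resize(q,(400,300))]))
print(r.observe()['ee_pos'])
E
```

```text
t: 32.55
ee_pos: [0.3847, -0.2276, 0.19]
ee_rot: [-1.571, 0.001, -0.002]
contact_force: [1.0, -0.8, -0.2]
finger_gap: 0.345
top start 3890 z=a+b*x [-0.0512  0.108 ] 0.0794
top now 3847 z=a+b*x [-0.0003  0.0746] 0.0744
side start 1867 z=a+b*x [-0.0507  0.1081] 0.0798
side now 1880 z=a+b*x [0.0005 0.0745] 0.0747
[ 0.38573888 -0.23016431  0.18967031]
```

View pics/m6.png

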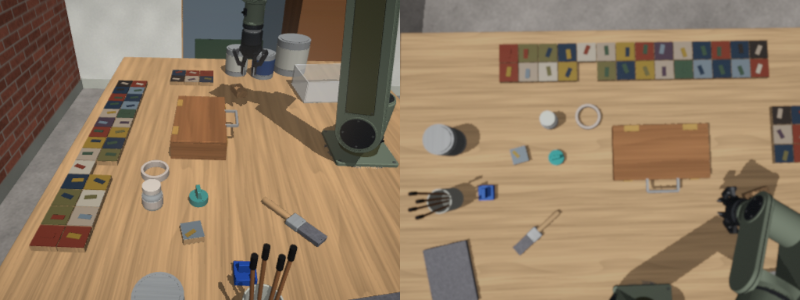

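```bash
python3 -c "
from bench import r
print(r.job_done())"
```

```text
the job is handed in; nothing more can be done
None
```

I handed the job in at about 33 s. The three weights that were out (big square, big disc, small square) are in their own wells and the lid is shut. I don't know the verdict, because `job_done` reports none.

- **Lid opening:** I swung it back by its handle until it pressed on the stop. The camera depth put it at about 1.76 rad, against a stop at 1.75.
- **Weights:** Each went down to the well floor with almost no side force, and the pictures afterwards show all three in their wells. Rib positions came out within about 2 mm of the wells where both views were clear (big disc). For the two squares the automatic check was less clean:
    - The wrist view read both squares 3.5 mm off along y, with oversized shapes.
    - The top view put the big square about 2 mm off. Its reading for the small square picked up another object and is useless.
- **Lid closing:** I lowered it slowly by the handle, at roughly 0.2 rad/s or less near the end. It rested on the rim with about 25–30 N of upward force on the tool. Its slope now reads about 0.000, where it was about 0.05 rad ajar at the start.
- **Left alone:** The short bar was in its well at the last look before shutting. In the final pictures the painted block, jar, tape and both look-alikes show no visible change, though I didn't measure them.

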